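# Seat the walnut muddler in the bar-tool case

## Robot

A 7-joint arm with a two-finger parallel gripper is mounted at the origin on the work surface. World frame = base frame: x ahead of the robot, y to its left, z up, the work surface at z = 0. Lengths are in m, angles in degrees, forces in N, time in s.
With the tool pointing down it reaches from about 0.4 to 0.875 m from the base axis. Payload 19.3 kg.
Tool frame: the origin (TCP) lies at the very end of the fingers, on their centre line; the grasp point (between the pads) lies 19 mm behind it (ctrl.pinch_z is the distance from the TCP to the grasp point, in m); y points along the fingers, x is the direction in which the jaws open and shut, and the axes are right-handed (so a half turn about y gives the same grasp; the last joint's range is limited). The gripper opens to 85 mm and grips with 20 to 120 N. Pads are 22 mm wide; open, the fingers measure 114 mm over their backs; the gripper's body (76 mm by 85 mm) begins 54 mm behind the grasp point. The pads swing forward as they close: fully open they stand 13 mm farther back than shut.
Start: joints at [-70.6, 29.874, -2.08, 91.645, 1.215, 58.505, -6.463], TCP at [0.248, 0.573, 0.231] pointing down, gripper open.
Joint ranges: [-166.77, 166.77], [-17.47, 122.26], [-85.68, 81.53], [9.62, 139.38], [-72.42, 252.41], [9.2, 110.78], [-144.41, 144.41]. Speed limits (degrees/s): [108.29, 108.29, 136.94, 136.94, 172.46, 172.46, 172.46].

## Interface

Orientations are given as a 3x3 rotation matrix whose columns are the frame's x, y, z axes.
In Python, from bench import ctrl gives the robot as it stands. Calls block until the motion is done:
- ctrl.goto(position, orientation): joint-space move of the TCP to a pose.
- ctrl.servo_line(position, attitude=None, speed=0.15): straight line of the TCP; attitude=None keeps the orientation; speed is the mean speed in m/s.
- ctrl.move_joints(angles): joint-space move.
- ctrl.move_gripper(opening): finger opening in m; the grip force is fixed at half the most; returns when the fingers have stopped.
- ctrl.pause(seconds).
- ctrl.inverse_kinematics(position, orientation): joint angles nearest the present ones, or None.
- ctrl.state(): the state.
- ctrl.capture(name): name is "side" or "top" or "wrist"; returns a dict with "frame" (480x640x3 uint8, blue, green, red), "camera_matrix" (3x3 intrinsics, pixels), "xyz" and "rotation" of the camera in the world. Camera axes: x right, y down, z forward; pixel columns grow to the right and rows downward; lengths in m; the calibration is good to about 2 mm. A picture is of the moment at which its call begins. There is no depth.
A pose or a line that the arm cannot do raises ctrl.IKError and nothing moves.
- ctrl.job_done(): hands the job in, once; it reports no verdict.
The state is a dict: "clock": time; "qpos": joint angles; "dq": joint speeds; "tau": joint torques, N m; "position": TCP position; "ee_rot": TCP orientation; "force": force on the tool from outside, world axes, zero at the start; "torque": the same for the moment, N m; "finger_gap": finger opening in m.
Only numpy, scipy, OpenCV 4.12 (cv2) and the standard library are available. Lean on these libraries where they do the work, as an engineer would, in place of code of your own. Each camera call takes 0.05 s, during which the arm holds its last target.

## Task

Put the walnut-brown muddler away in the green bar-tool case: lay it flat in the muddler-shaped cutout, wide head at the cutout's wide end, and press it down past the grip lips until it sits fully home on the bottom, then let go; do not drop or slam it in. Leave the black plastic muddler where it lies on the tray.

Things in the scene. Friction and masses are not known exactly. Their poses are not given: they have to be found in the camera images.
- muddler: Walnut-brown flat-sided muddler to put away, lying on the smoked-glass tray: 190 mm long, 36 mm high, about 0.14 kg. Origin: centre of its underside at mid-length; x runs along it to the wide head, z up. Handle (x -95 to +35 mm) 26 mm wide, head (x +35 to +95 mm) 44 mm wide. Grasp it from above across the handle at the origin.
- black_muddler: Black plastic muddler of the same shape, size and axes, lying on the same tray about 100 mm to one side of the walnut one (left or right varies). To be left alone.
- cutout (a point): Centre of the cream floor of the empty muddler-shaped cutout, 8 mm above the shelf; x runs along the cutout to its wide end, z up. With the muddler home, its origin is here, x axes agree and its top stands 14 mm above the rim. 22 mm deep, 202 mm long; handle part 40 mm wide, head part (x +27 to +101 mm) 58 mm wide. Ochre lips slope in to leave 21 and 39 mm near the floor.
- case: Low fixed case, green rigid insert, 260 x 200 mm, rim 30 mm high; axes as the cutout's, origin 8 mm below it. Four sprung lips beside the cutout (x about -70 and +66 mm) give sideways and hold the muddler up until it is pressed with 10 to 20 N. Finger room: for x -35 to +27 mm, y -70 to +85 mm the insert is only 16 mm high. A bar spoon is fixed at y -93 mm, 6 mm above the rim.
Not all that is in view belongs to the job. Of the things that look like the muddler, the largest one is meant.

How it is judged (in metres and radians):
At the end, for the whole second after the job is handed in: The walnut muddler lies at rest in the cutout, head at the wide end: its origin within 12 mm of the cutout's centre and within 4 mm of the floor, aligned within 10 degrees and level within 4 degrees; the black muddler was never moved 40 mm or more (horizontal distance between muddler and cutout below 0.012 m and z of muddler in the frame of cutout below 0.004 m and angle between the x axis of muddler and the x axis of cutout, either way round below 0.175 rad and angle between muddler's own z axis and vertical below 0.07 rad and linear speed of muddler below 0.02 m/s); the robot touches nothing.
It fails at once if the black plastic muddler is moved 40 mm or more (distance of black_muddler from where it was at the start of the episode above 0.04 m).
It fails at once if the muddler is dropped or slammed into the cutout (faster than 0.8 m/s within 20 mm of the floor) (horizontal distance between muddler and cutout below 0.03 m and z of muddler in the frame of cutout below 0.02 m and linear speed of muddler above 0.8 m/s).
It also fails if it takes over 42 s, if anything falls off the work surface, if the arm or the gripper's body presses on something with over 40 N, if the wrist force passes 120 N, or if a joint passes its speed limit or range.

## Working session

There is one attempt and no reset: what is moved stays moved. The work goes in short steps, each a Python script; the robot and the scene stay as the last script left them, time stands still between calls to the robot, and variables do not carry over. Pictures are saved under pics/ and viewed, and the job is handed in when it is done.

```bash
mkdir -p pics; ls; python3 - <<'E'
from bench import ctrl
import cv2
for n in("top","side","wrist"):
    d=ctrl.capture(n); cv2.imwrite(f"pics/{n}0.png",d["frame"]); print(n,d["camera_matrix"].tolist(),d["xyz"],d["rotation"].tolist())
s=ctrl.state(); print(s["clock"],s["position"],s["ee_rot"],s["force"],s["finger_gap"],ctrl.pinch_z)
E
```

```text
pics
top [[464.17633917592565, 0.0, 320.40631573168145], [0.0, 464.17633917592565, 242.141978103276], [0.0, 0.0, 1.0]] [0.28592318 0.01136512 0.88411915] [[0.02282069231921488, -0.9929727945004425, 0.1161216835223026], [-0.999711060092134, -0.02178833185295634, 0.010152089663075136], [-0.007550651066854845, -0.11631980904836253, -0.9931831098500514]]
side [[443.57966878672966, 0.0, 319.0303914236099], [0.0, 443.57966878672966, 235.89605706034527], [0.0, 0.0, 1.0]] [ 0.30123822 -0.61390456  0.7694301 ] [[0.99080779552401, -0.10150683649565567, 0.08942189034848103], [-0.1352748851160215, -0.7472926244926583, 0.6505800787264561], [0.0007859934469939212, -0.6566963495585451, -0.7541546835303631]]
wrist [[395.217909738087, 0.0, 322.8334870596628], [0.0, 395.217909738087, 241.17638068347804], [0.0, 0.0, 1.0]] [0.17972829 0.60276108 0.37332908] [[0.39692469849947254, 0.8776815913658381, 0.26856248416081807], [0.9178510486296407, -0.37939836126819515, -0.11664620009444555], [-0.00048605613694090665, 0.29280011551318563, -0.9561735491556402]]
0.15 [0.24839381 0.57326002 0.23087803] [[ 3.97556472e-01 -2.63886585e-04 -9.17577671e-01]
 [ 9.17577338e-01 -7.84551013e-04  3.97556554e-01]
 [-8.24796333e-04 -9.99999657e-01 -6.97669826e-05]] [0.00693449 0.35971116 0.95485723] 0.08505496345061912 0.0187
```

View pics/top0.png

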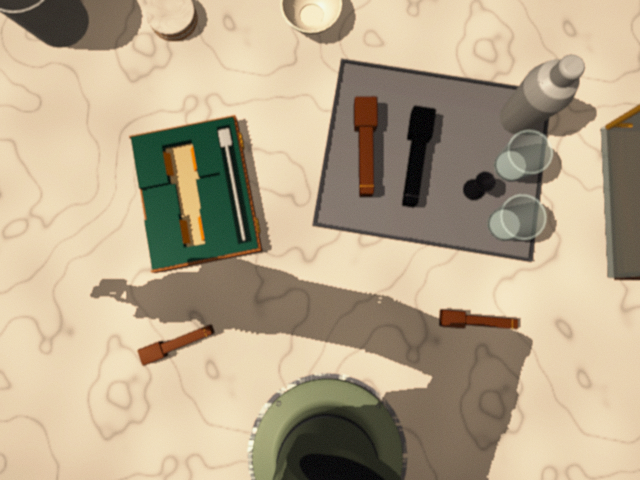

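View pics/side0.png

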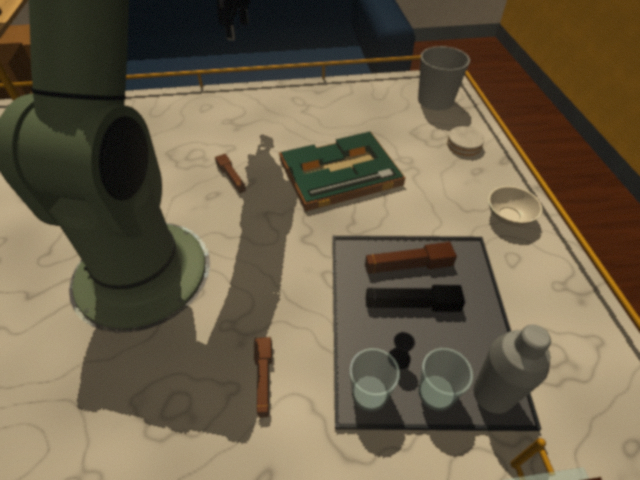

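View pics/wrist0.png

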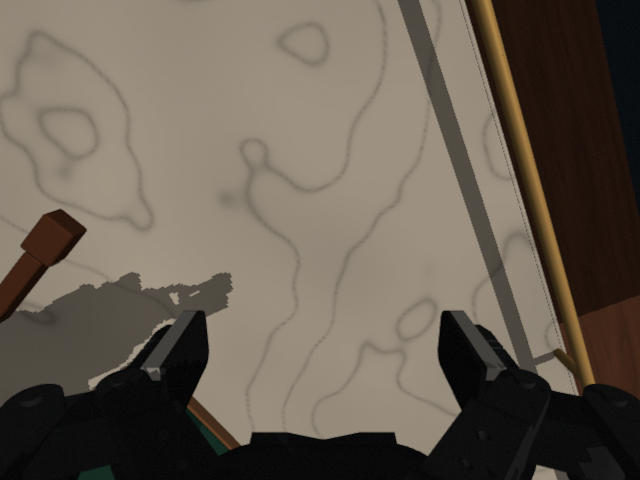

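```bash
python3 - <<'E'
import cv2,numpy as np
a=cv2.imread("pics/top0.png"); b=cv2.imread("pics/side0.png")
c1=cv2.resize(a[110:280,120:270],None,fx=4,fy=4,interpolation=cv2.INTER_CUBIC)
c2=cv2.resize(a[85:215,335:450],None,fx=5,fy=4.5,interpolation=cv2.INTER_CUBIC)
cv2.imwrite("pics/c1.png",c1[:600]); cv2.imwrite("pics/c2.png",c2)
cv2.imwrite("pics/c3.png",cv2.resize(b[230:320,350:480],None,fx=6,fy=6,interpolation=cv2.INTER_CUBIC))
E
```

```text
(no output)
```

View pics/c1.png

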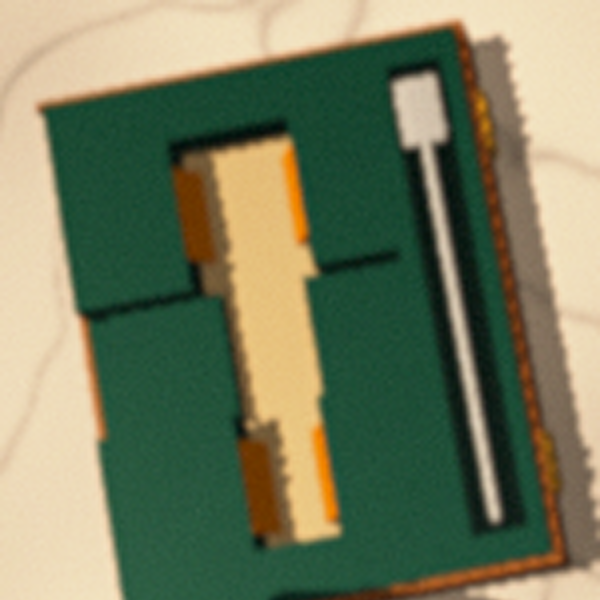

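View pics/c2.png

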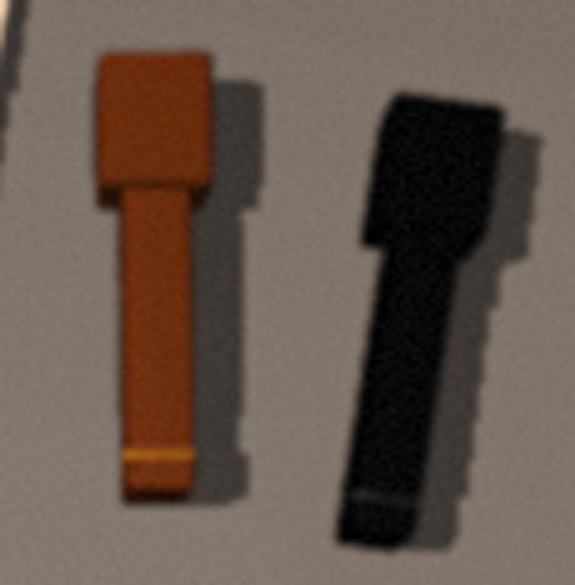

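View pics/c3.png

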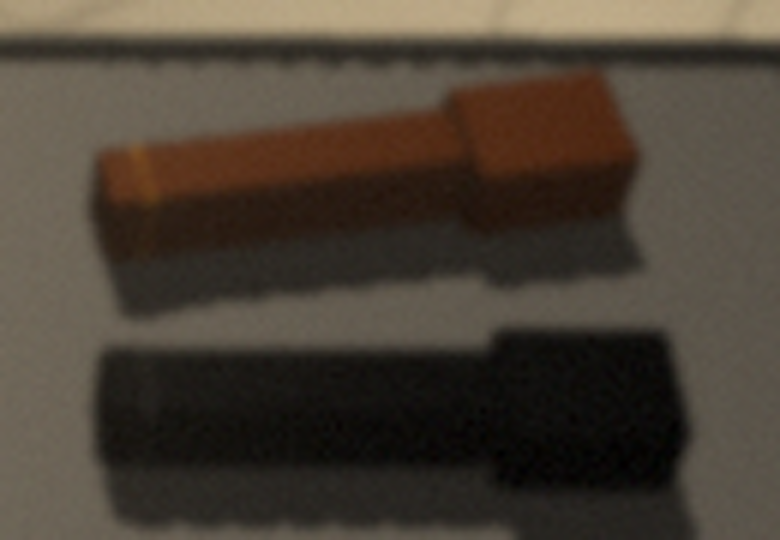

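```bash
cat > h.py <<'E'
import cv2,numpy as np
from bench import ctrl
def ray(d,p,z):
    K,R,c=[np.asarray(d[k],float) for k in("camera_matrix","rotation","xyz")]
    p=np.atleast_2d(np.asarray(p,float))
    v=(np.linalg.inv(K)@np.c_[p,np.ones(len(p))].T).T@R.T
    return (c+v*((z-c[2])/v[:,2])[:,None])
E
python3 - <<'E'
from h import *
np.set_printoptions(precision=4,suppress=True)
d=ctrl.capture("top"); s=ctrl.capture("side")
# half-pixel: crop resize maps out=(in+.5)*s-.5
def un(p,o,sc): p=np.array(p,float); return (p+.5)/sc-.5+o
co=ray(d,un([(170,145),(287,122),(341,538),(260,548)],(120,110),4),.03)
print("cutout",co[:,:2]); 
L=np.linalg.norm
print("widths",L(co[0]-co[1]),L(co[2]-co[3]),"len",L((co[0]+co[1]-co[2]-co[3])/2))
ax=(co[0]+co[1]-co[2]-co[3])/2; print("ctr",(co.sum(0)/4)[:2],"ang",np.degrees(np.arctan2(ax[1],ax[0])))
cc=ray(d,un([(47,108),(462,27)],(120,110),4),.03);print("case top edge",cc[:,:2],L(cc[0]-cc[1]), np.degrees(np.arctan2(*(cc[0]-cc[1])[[1,0]]))-90)
for t in (0,.005,.01):
  m=ray(d,un([(97,55),(212,52),(191,488),(123,489)],(335,85),(5,4.5)),t+.036)
  n=ray(s,un([(605,68),(636,155),(108,203),(100,153)],(350,230),6),t+.036)
  for q in(m,n):
    ax=(q[0]+q[1]-q[2]-q[3])/2
    print(t,q.sum(0)[:2]/4,"len",L(ax),"w",L(q[0]-q[1]),L(q[2]-q[3]),"ang",np.degrees(np.arctan2(ax[1],ax[0])))
# mask-based axis
hsv=cv2.cvtColor(d["frame"],cv2.COLOR_BGR2HSV)
mk=((hsv[...,0]<14)&(hsv[...,1]>150)&(hsv[...,2]>60)).astype(np.uint8); mk[:,:340]=0;mk[:,395:]=0;mk[:85]=0;mk[215:]=0
pts=[]
for r in range(100,190):
    x=np.where(mk[r])[0]
    if len(x): pts.append(((x[0]+x[-1])/2,r,len(x)))
pts=np.array(pts); print(pts[::8])
w=ray(d,pts[:,:2],.041); f=np.polyfit(w[:,0],w[:,1],1); print("axis ang",np.degrees(np.arctan(f[0])), "y at .58",np.polyval(f,.5))
E
```

```text
cutout [[0.5637 0.3256]
 [0.5761 0.2704]
 [0.3774 0.2343]
 [0.3719 0.2717]]
widths 0.05655834349614724 0.037780492302129584 len 0.20036034075621043
ctr [0.4723 0.2755] ang 12.98071231557185
case top edge [[0.5807 0.3856]
 [0.6248 0.189 ]] 0.20146888593119114 12.645884921769465
0 [ 0.5727 -0.0612] len 0.18806612985861418 w 0.04389196324716559 0.025302923300437805 ang 0.9443999657051443
0 [ 0.5734 -0.0565] len 0.1889479875521915 w 0.04033066003150938 0.022185640142717924 ang 1.484224247885665
0.005 [ 0.571  -0.0607] len 0.18695740516442724 w 0.043633202652873244 0.025153752495894723 ang 0.9443999657051447
0.005 [ 0.5715 -0.0603] len 0.18765987578888566 w 0.040055714538405764 0.022034394371781018 ang 1.48422424788566
0.01 [ 0.5693 -0.0603] len 0.18584868047024036 w 0.043374442058580896 0.025004581691351637 ang 0.9443999657051445
0.01 [ 0.5696 -0.0641] len 0.1863717640255799 w 0.039780769045302124 0.02188314860084422 ang 1.484224247885671
[[365.5 100.   22. ]
 [365.5 108.   22. ]
 [365.5 116.   22. ]
 [365.5 124.   22. ]
 [365.5 132.   14. ]
 [365.5 140.   14. ]
 [365.5 148.   14. ]
 [366.  156.   13. ]
 [366.5 164.   14. ]
 [366.  172.   15. ]
 [366.5 180.   14. ]]
axis ang 1.371452013036758 y at .58 -0.06257921237771866
```

```bash
cat >> h.py <<'E'
def ori(a):
    a=np.radians(a); x=np.array([-np.sin(a),np.cos(a),0]); y=np.array([0,0,-1.]); return np.c_[x,y,np.cross(x,y)]
def show():
    s=ctrl.state(); print(round(s["clock"],2),s["position"].round(4),"F",s["force"].round(1),"T",s["torque"].round(2),"gap",round(s["finger_gap"],4),"q",np.round(s["qpos"],1))
E
python3 - <<'E'
from h import *
ctrl.goto([.571,-.0605,.17],ori(1.2)); show()
d=ctrl.capture("wrist"); cv2.imwrite("pics/w1.png",d["frame"])
ctrl.move_gripper(.06); show()
E
```

```text
2.78 [ 0.5711 -0.0596  0.17  ] F [ 0.1 -0.1 -0. ] T [ 0.02 -0.02 -0.03] gap 0.0853 q [ -6.5  29.8   9.2 103.3  -6.3  47.4  97. ]
3.21 [ 0.571  -0.0604  0.17  ] F [-0.2  0.2 -0.1] T [0.03 0.02 0.03] gap 0.0602 q [ -6.5  29.8   9.3 103.3  -6.3  47.4  97. ]
```

View pics/w1.png

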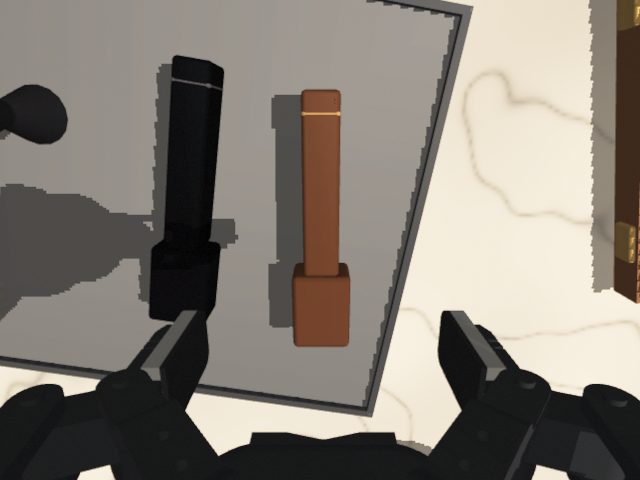

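```bash
python3 - <<'E'
from h import *
d=ctrl.capture("wrist"); print(d["xyz"])
q=ray(d,[(293,346),(349,346),(340,91),(302,91)],.041); print(q.round(4), q.mean(0)); a=(q[0]+q[1]-q[2]-q[3])/2; print(np.linalg.norm(a),np.degrees(np.arctan2(a[1],a[0])))
q=ray(d,[(302,91),(340,91),(305,255),(338,255)],.041);print(q)
E
```

```text
[ 0.49619133 -0.06230593  0.31254208]
[[ 0.6656 -0.0818  0.041 ]
 [ 0.6647 -0.038   0.041 ]
 [ 0.4781 -0.0515  0.041 ]
 [ 0.4786 -0.0759  0.041 ]] [ 0.57173077 -0.06180117  0.041     ]
0.186850444956105 1.1656601865345535
[[ 0.47859074 -0.07592828  0.041     ]
 [ 0.47805901 -0.0514752   0.041     ]
 [ 0.5901516  -0.07305136  0.041     ]
 [ 0.58963672 -0.04908624  0.041     ]]
```

```bash
python3 - <<'E'
from h import *
ctrl.servo_line([.571,-.0612,.018],speed=.1); show()
ctrl.move_gripper(.0); show()
ctrl.servo_line([.571,-.0612,.1],speed=.1); show()
d=ctrl.capture("wrist"); cv2.imwrite("pics/w2.png",d["frame"])
d=ctrl.capture("side"); cv2.imwrite("pics/s2.png",d["frame"])
E
```

```text
4.92 [ 0.5713 -0.0613  0.0185] F [ 0.  -0.3  0.6] T [ 0.01 -0.02  0.04] gap 0.0595 q [ -4.1  43.    6.2 107.3  -8.5  30.1  98.9]
5.33 [ 0.5712 -0.0612  0.0184] F [-1.2  0.3  6.8] T [ 0.03  0.36 -0.01] gap 0.025 q [ -4.1  43.    6.2 107.3  -8.5  30.1  98.9]
6.3 [ 0.5707 -0.0612  0.0995] F [-1.5 -0.4 -2. ] T [ 0.02  0.02 -0.03] gap 0.0247 q [ -5.5  35.6   8.  105.9  -7.4  39.1  98. ]
```

View pics/w2.png

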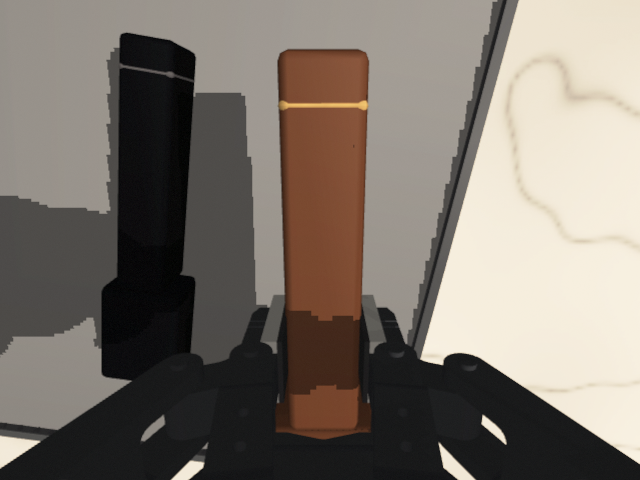

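View pics/s2.png

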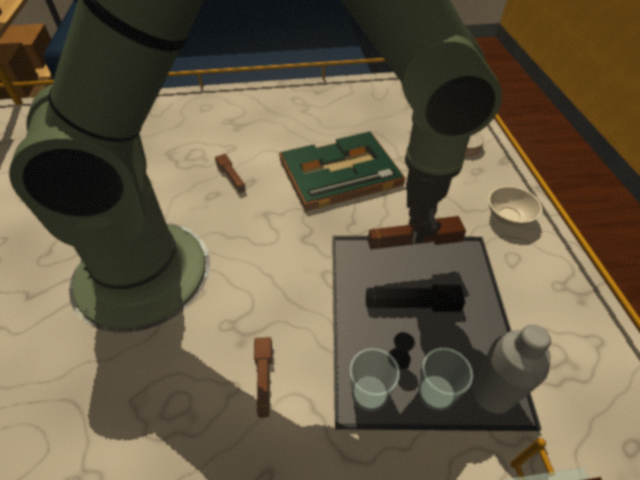

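```bash
python3 - <<'E'
from h import *
d=ctrl.capture("wrist"); K,R,c=d["camera_matrix"],d["rotation"],d["xyz"]; print(c)
for p,xt in (((323,50),.476),((323,104),None)):
    v=R@np.linalg.inv(K)@np.array([*p,1.]); print(v)
    if xt: print("z at tail end",(c+v*(xt-c[0])/v[0]))
    for z in(.112,.122,.132,.142,.152): print(z,(c+v*(z-c[2])/v[2]).round(4), "w px26:", 395*.026/((z-c[2])/v[2]))
for z in (.122,.142): print(ray(d,[(278,104),(368,104)],z).round(4))
E
python3 -c "
import cv2;b=cv2.imread('pics/s2.png');cv2.imwrite('pics/c4.png',cv2.resize(b[190:270,350:480],None,fx=6,fy=6,interpolation=cv2.INTER_CUBIC))"
```

```text
[ 0.4959568  -0.06306092  0.24192997]
[-0.17077757 -0.00256197 -1.0976418 ]
z at tail end [ 0.476      -0.06336031  0.1136613 ]
0.112 [ 0.4757 -0.0634  0.112 ] w px26: 86.76043853807187
0.122 [ 0.4773 -0.0633  0.122 ] w px26: 93.99469678702815
0.132 [ 0.4789 -0.0633  0.132 ] w px26: 102.54511261383695
0.142 [ 0.4804 -0.0633  0.142 ] w px26: 112.80680999137653
0.152 [ 0.482  -0.0633  0.152 ] w px26: 125.35066029528042
[-4.01232933e-02  2.36367575e-04 -1.05776276e+00]
0.112 [ 0.491 -0.063  0.112] w px26: 83.60829622729955
0.122 [ 0.4914 -0.063   0.122 ] w px26: 90.5797225692504
0.132 [ 0.4918 -0.063   0.132 ] w px26: 98.81948842751905
0.142 [ 0.4922 -0.063   0.142 ] w px26: 108.70836230359731
0.152 [ 0.4925 -0.063   0.152 ] w px26: 120.79647492395343
[[ 0.4917 -0.0759  0.122 ]
 [ 0.4911 -0.0501  0.122 ]]
[[ 0.4924 -0.0738  0.142 ]
 [ 0.4919 -0.0523  0.142 ]]
```

View pics/c4.png

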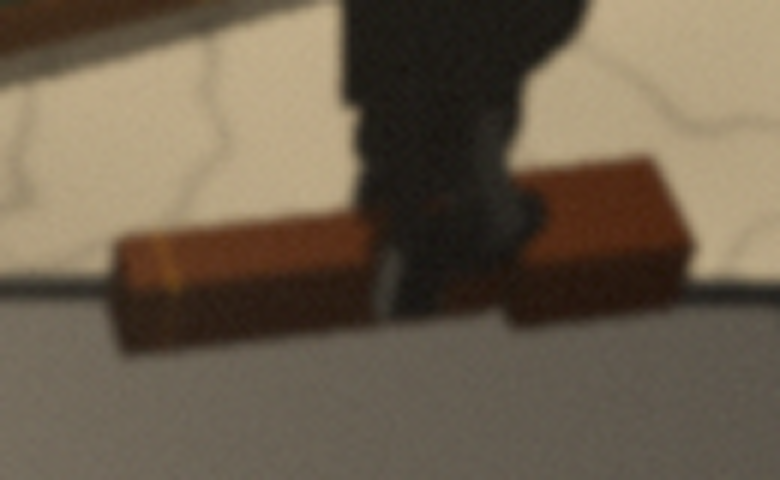

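```bash
python3 - <<'E'
from h import *
b=cv2.imread('pics/side0.png');cv2.imwrite('pics/c5.png',cv2.resize(b[125:215,275:408],None,fx=6,fy=6,interpolation=cv2.INTER_CUBIC))
ctrl.goto([.4723,.2755,.15],ori(12.8)); show()
d=ctrl.capture("wrist"); cv2.imwrite("pics/w3.png",d["frame"])
E
```

```text
7.78 [0.473  0.2742 0.1498] F [-1.9  0.5 -1.6] T [-0.09  0.02  0.  ] gap 0.0252 q [-41.7  29.1   7.3 108.2  -5.2  43.   71.2]
```

View pics/c5.png

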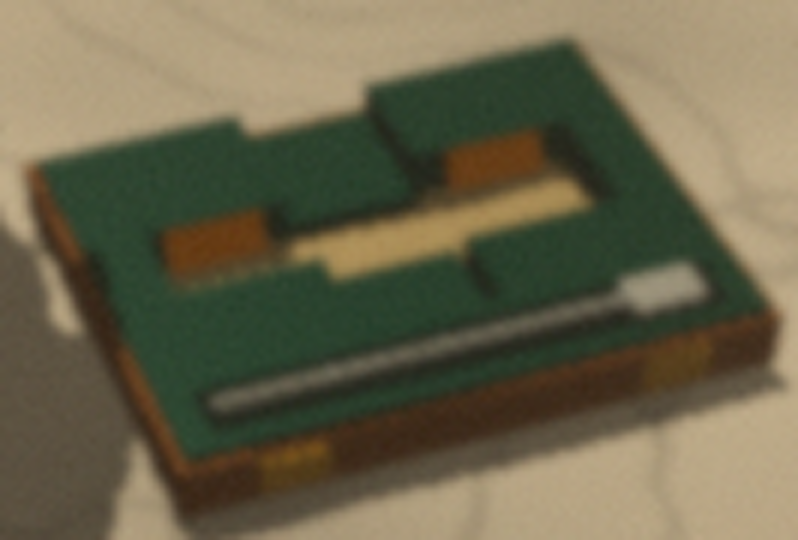

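View pics/w3.png

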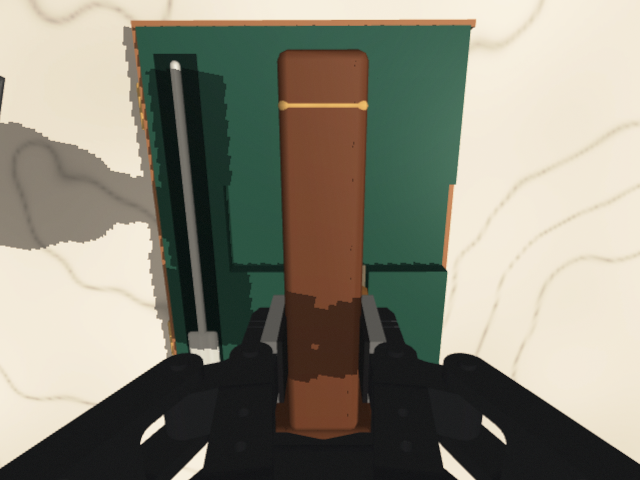

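```bash
python3 - <<'E'
from h import *
L=np.linalg.norm
def un(p,o,sc): p=np.array(p,float); return (p+.5)/sc-.5+o
def rep(q):
    ax=(q[0]+q[1]-q[2]-q[3])/2; print(q[:,:2].round(4).tolist(),"ctr",q.mean(0)[:2].round(4),"len",L(ax).round(4),"w",L(q[0]-q[1]).round(4),L(q[2]-q[3]).round(4),"ang",np.degrees(np.arctan2(ax[1],ax[0])).round(2))
s=ctrl.capture("side"); d=ctrl.capture("wrist")
rep(ray(s,un([(575,40),(775,316),(188,465),(35,165)],(275,125),6),.03))
rep(ray(s,un([(553,127),(610,203),(172,292),(158,232)],(275,125),6),.03))
q=ray(d,[(133,25),(472,25)],.03); m=q.mean(0); v=q[1]-q[0]; v/=L(v); ax=np.array([v[1],-v[0],0]); print(q,L(q[0]-q[1]),"ctr if -130",m+.13*ax,"ang",np.degrees(np.arctan2(ax[1],ax[0])))
E
```

```text
[[0.5828, 0.3872], [0.6249, 0.188], [0.3725, 0.1333], [0.3275, 0.329]] ctr [0.4769 0.2594] len 0.2601 w 0.2037 0.2008 ang 12.54
[[0.5594, 0.3248], [0.573, 0.2693], [0.3778, 0.2367], [0.3762, 0.2763]] ctr [0.4716 0.2768] len 0.1934 w 0.0572 0.0396 ang 12.1
[[0.37210259 0.13553066 0.03      ]
 [0.32774333 0.33219003 0.03      ]] 0.201600232569648 ctr if -130 [0.47673689 0.26246499 0.03      ] ang 12.711131676749682
```

```bash
python3 - <<'E'
from h import *
P=[.473,.2757]; A=ori(12.6)
ctrl.servo_line(P+[.07],A,speed=.15); show()
ctrl.servo_line(P+[.045],A,speed=.06); show()
for z in (.040,.036,.033):
    ctrl.servo_line(P+[z],A,speed=.03); show()
    if ctrl.state()["force"][2]>15: break
E
```

```text
8.62 [0.4734 0.2757 0.0705] F [-0.5 -0.3 -1.4] T [-0.01  0.03  0.01] gap 0.0249 q [-40.7  36.3   5.9 110.6  -6.3  33.4  72. ]
9.18 [0.473  0.2756 0.0448] F [-0.1  0.4 -1.3] T [0.02 0.04 0.  ] gap 0.0251 q [-40.3  38.8   5.4 111.   -6.6  30.5  72.2]
9.5 [0.4729 0.2757 0.0399] F [ 0.1  0.6 -2.3] T [-0.01  0.03  0.01] gap 0.025 q [-40.2  39.3   5.3 111.1  -6.7  29.9  72.3]
9.78 [0.4729 0.2756 0.0358] F [-0.1 -0.5 -1.6] T [-0.01  0.02 -0.03] gap 0.0248 q [-40.2  39.7   5.2 111.2  -6.7  29.4  72.3]
10.03 [0.473  0.2758 0.0329] F [-0.1  0.6 -2.5] T [0.18 0.01 0.07] gap 0.0247 q [-40.1  40.    5.1 111.2  -6.8  29.1  72.3]
```

```bash
python3 - <<'E'
from h import *
P=[.473,.2757]; A=ori(12.6)
for z in (.031,.029,.027,.0255,.024,.023,.022,.0215,.021):
    ctrl.servo_line(P+[z],A,speed=.02); show()
    if ctrl.state()["force"][2]>28: break
d=ctrl.capture("wrist"); cv2.imwrite("pics/w4.png",d["frame"])
E
```

```text
10.28 [0.4731 0.2762 0.0311] F [0.7 4.5 0.3] T [ 0.79 -0.06  0.07] gap 0.0249 q [-40.1  40.2   5.1 111.2  -6.8  28.9  72.3]
10.53 [0.4732 0.2761 0.0291] F [0.1 4.  2.1] T [ 0.92 -0.11  0.05] gap 0.0247 q [-40.1  40.4   5.  111.2  -6.8  28.7  72.3]
10.78 [0.4733 0.276  0.0271] F [0.6 3.2 3.8] T [ 0.85 -0.16  0.11] gap 0.0247 q [-40.   40.6   5.  111.2  -6.8  28.4  72.4]
11.03 [0.4734 0.2757 0.0258] F [1.1 2.  8. ] T [ 0.52 -0.05  0.05] gap 0.0249 q [-40.   40.7   5.  111.3  -6.8  28.3  72.4]
11.28 [0.4733 0.2756 0.024 ] F [2.1 2.5 2.4] T [ 0.54 -0.57  0.1 ] gap 0.025 q [-40.   40.9   4.9 111.3  -6.8  28.1  72.4]
11.53 [0.473  0.2756 0.0229] F [3.2 2.4 0.8] T [ 0.45 -0.59  0.07] gap 0.0249 q [-40.   41.    4.9 111.3  -6.9  28.   72.4]
11.78 [0.4729 0.2757 0.0219] F [1.9 2.5 0.2] T [ 0.45 -0.47  0.07] gap 0.0248 q [-40.   41.1   4.9 111.3  -6.9  27.9  72.4]
12.03 [0.4729 0.2756 0.0214] F [0.5 1.9 1.7] T [ 0.4  -0.22  0.07] gap 0.0247 q [-39.9  41.1   4.9 111.3  -6.9  27.8  72.4]
12.28 [0.4728 0.2757 0.0209] F [0.6 0.6 3. ] T [ 0.37 -0.1   0.09] gap 0.0249 q [-39.9  41.2   4.9 111.3  -6.9  27.8  72.4]
```

View pics/w4.png

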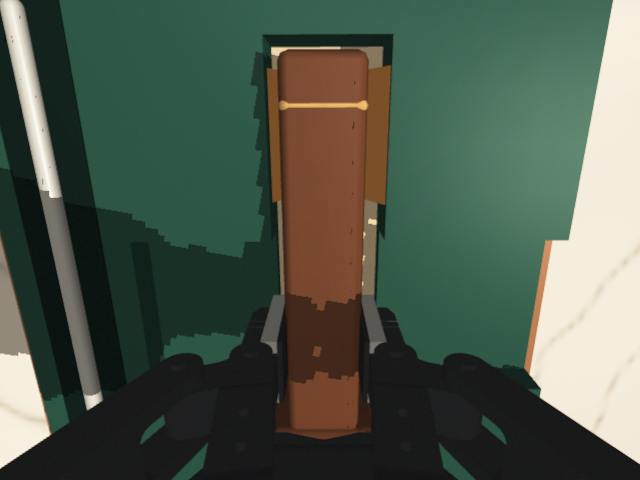

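```bash
python3 - <<'E'
from h import *
P=[.473,.2757]; A=ori(12.6)
for z in (.0205,.020,.0195,.019,.0185):
    ctrl.servo_line(P+[z],A,speed=.02); show()
    if ctrl.state()["force"][2]>22: break
E
```

```text
12.58 [0.4729 0.2757 0.0204] F [-0.7  2.6  3.7] T [0.32 0.09 0.14] gap 0.0249 q [-39.9  41.2   4.8 111.3  -6.9  27.7  72.4]
12.83 [0.4729 0.2757 0.0204] F [-3.4 -0.7 14.6] T [0.06 0.68 0.08] gap 0.0254 q [-39.9  41.2   4.8 111.3  -6.9  27.7  72.4]
13.08 [0.4729 0.2757 0.0204] F [-6.6 -1.3 26.2] T [-0.35  1.37  0.13] gap 0.0249 q [-39.9  41.2   4.8 111.3  -6.9  27.7  72.4]
```

```bash
python3 - <<'E'
from h import *
P=[.473,.2757]; A=ori(12.6)
ctrl.servo_line(P+[.0203],A,speed=.02)
ctrl.move_gripper(.05); show()
ctrl.servo_line(P+[.12],A,speed=.12); show()
d=ctrl.capture("wrist"); cv2.imwrite("pics/w5.png",d["frame"])
d=ctrl.capture("side"); cv2.imwrite('pics/c6.png',cv2.resize(d["frame"][125:215,275:408],None,fx=6,fy=6,interpolation=cv2.INTER_CUBIC))
E
```

```text
13.7 [0.4729 0.2755 0.0201] F [0.9 0.1 0.2] T [-0.03  0.04 -0.03] gap 0.0504 q [-39.9  41.3   4.9 111.3  -6.9  27.7  72.4]
14.68 [0.4727 0.2756 0.1194] F [ 0.5  0.1 -0. ] T [-0.01  0.02  0.06] gap 0.05 q [-41.4  31.8   6.9 109.3  -5.7  39.3  71.4]
```

View pics/w5.png

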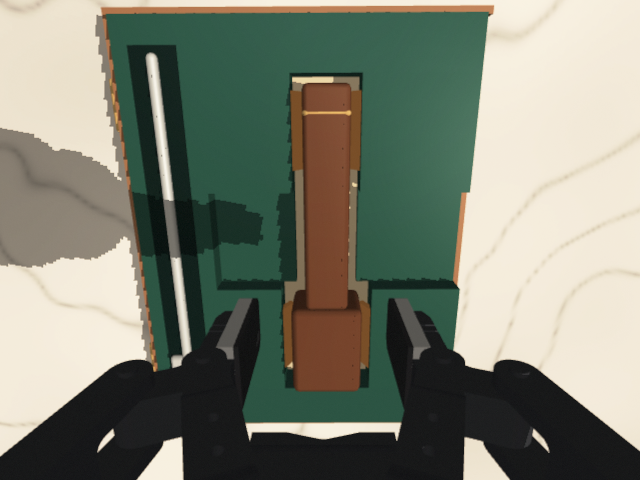

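View pics/c6.png

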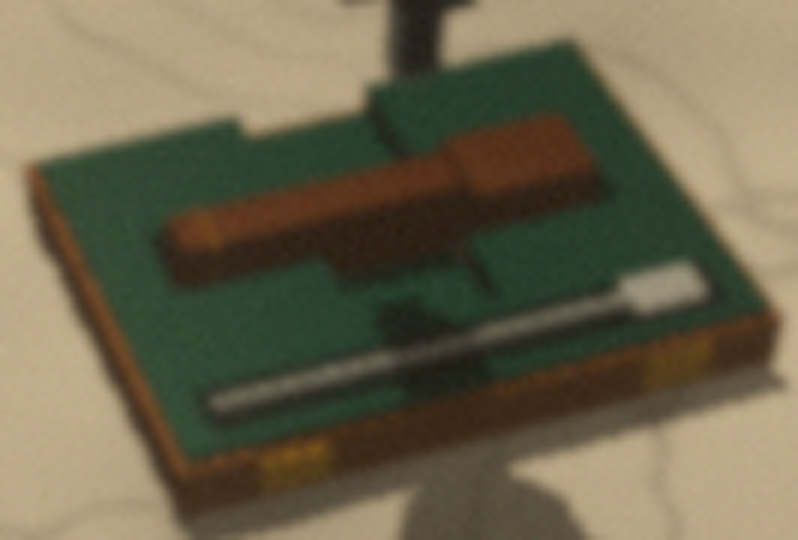

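```bash
python3 - <<'E'
from h import *
A=ori(12.6); u=np.array([np.cos(np.radians(12.6)),np.sin(np.radians(12.6))]); C=np.array([.473,.2757])
d=ctrl.capture("wrist")
q=ray(d,[(293,389),(360,389),(351,85),(303,85)],.044); print(q.round(4),q.mean(0)); a=(q[0]+q[1]-q[2]-q[3])/2; print(np.linalg.norm(a),np.degrees(np.arctan2(a[1],a[0])))
ctrl.move_gripper(0)
for s in (.066,-.07):
    p=list(C+s*u)
    ctrl.servo_line(p+[.09],A,speed=.2)
    ctrl.servo_line(p+[.052],A,speed=.1)
    for z in np.arange(.050,.036,-.001):
        ctrl.servo_line(p+[z],A,speed=.02)
        if ctrl.state()["force"][2]>12: break
    print(s); show()
    ctrl.servo_line(p+[.09],A,speed=.15)
E
```

```text
[[0.567  0.2766 0.044 ]
 [0.5575 0.3191 0.044 ]
 [0.3795 0.2693 0.044 ]
 [0.3849 0.2452 0.044 ]] [0.47225317 0.27755079 0.044     ]
0.1845562807211034 12.713831516871354
0.066
18.41 [0.5375 0.2902 0.044 ] F [-6.  -3.  22.2] T [-0.62  1.4   0.03] gap 0.0 q [-37.8  42.8   5.7 101.3  -6.6  36.2  74.4]
-0.07
22.24 [0.4048 0.2605 0.044 ] F [-6.7 -3.5 31.8] T [-0.83  1.44  0.02] gap -0.0001 q [-43.6  35.2   5.  120.8  -7.1  24.3  69.5]
```

```bash
python3 - <<'E'
from h import *
ctrl.goto([.45,.45,.25],ori(12.6)); show()
d=ctrl.capture("top"); cv2.imwrite("pics/t9.png",d["frame"])
ctrl.job_done()
E
```

```text
23.7 [0.4499 0.4486 0.2484] F [ 0.   0.7 -0. ] T [ 0.   -0.02  0.06] gap -0.0003 q [-58.2  30.5  12.   89.3  -6.9  61.1  58.1]
the job is handed in; nothing more can be done
```

View pics/t9.png

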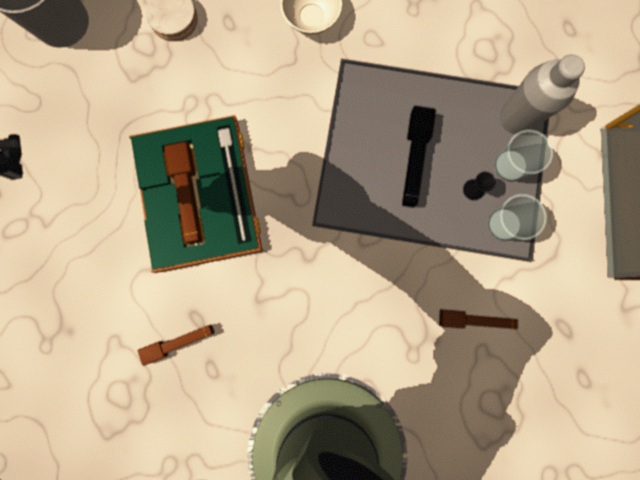

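The walnut muddler is in the green case, lying flat in the cutout with its head at the wide end, and the job was handed in at 23.7 s of the 42 s allowed. I gripped it across the handle, carried it level and lowered it slowly. I pressed it past the lips until it stopped hard at 26 N, then let go.

**Seating:** With the fingers shut I touched the muddler's top at the head (22 N) and at the tail (32 N). Both stopped at 44.0 mm, which is exactly the fully-home height, so it is level and on the floor.

**Position:** The wrist image put the muddler's centre about 2 mm from the cutout centre, aligned to about 0.1°.

**Other things in view:** The last top view shows the muddler in the case at about (183, 195) px and the black muddler unmoved at about (420, 155) px. The arm was clear of everything.

**Disagreements:** Lengths measured in the images came out short, 185–188 mm against the true 190 mm. I put this down to the rounded end edges. The separate estimates of the cutout centre agreed within about 2 mm.

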